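# Open the filter bay of the water filter unit

## Robot

A 7-joint arm with a two-finger parallel gripper is mounted at the origin on a cart in front of the work surface, level with it; the furniture and walls round the work are solid. World frame = base frame: x ahead of the robot, y to its left, z up, the work surface at z = 0. Lengths are in mm, angles in rad, forces in N, time in s.
With the tool pointing down it reaches from about 400 to 925 mm from the base axis. Payload 4.1 kg.
Tool frame: the origin (TCP) lies at the very end of the fingers, on their centre line; the grasp point (between the pads) lies 19 mm behind it; z points along the fingers, y is the line along which they close (so a half turn about z gives the same grasp; the last joint's range is limited). The gripper opens to 85 mm and grips with 20 to 120 N. Pads are 22 mm wide; open, the fingers measure 114 mm over their backs; the gripper's body (76 mm by 85 mm) begins 54 mm behind the grasp point. The pads swing forward as they close: fully open they stand 13 mm farther back than shut.
Start: joints at [-1.434, 0.398, 0.045, 1.537, -0.019, 1.207, -0.051], TCP at [151.829, 632.053, 231.347] pointing down, gripper open.
Joint ranges: [-2.82, 2.82], [-0.49, 2.23], [-1.37, 1.46], [0, 2.46], [-1.36, 4.5], [0.23, 2], [-2.94, 2.94]. Speed limits (rad/s): [2.57, 2.57, 3.14, 3.14, 3.14, 3.14, 3.14].

## Interface

Orientations are given as a unit quaternion [x, y, z, w].
In Python, from workcell import telemetry, imaging, job gives the robot as it stands.
- The arm moves only by the tool drive_tool, never from a script. Its argument "deltas" is a list of rows, each a list of 7 numbers: the turn, a rotation vector about the world's x, y, z in degrees, then the shift along the world's x, y, z in mm, then the opening, from 0 (shut) to 1 (fully open). A call has 1 to 20 rows; each row shifts and turns the commanded pose from where the row before left it; what a row does not reach is not made up. A row lasts 1/8 s, in which the tool goes at most 62.5 mm and 10.7 degrees, less where a joint would pass 70% of its speed; a pose out of reach is approached as far as the arm can. A call is refused whole if a number of a shift passes 62.5 or a number of a turn 10.7, either way. A call with a gripper value outside its range is refused whole. The fingers move at their own pace and stop on an object; "grip_force" is the grip in N (left out, the last holds). Time passes only in rows, so rows that do not move let the fingers close. It gives the time, the measured TCP pose, the force, the opening and the grip force at its end, in the units of the state.
- telemetry.get_state(): the state, without advancing time (a new reading comes with each control period).
- imaging.capture(name): name is "side" or "top" or "wrist"; returns a dict with "color" (480x640x3 uint8, red, green, blue), "depth" (480x640 float32, mm along the optical axis (not along the pixel's ray), 0 where there is no reading), "K" (3x3 intrinsics, pixels), "pose" (4x4, takes a point from camera to world coordinates); the wrist camera has in their place "mount" (4x4, takes a point from camera to tool coordinates, whose origin is the TCP and whose axes are the flange's). Camera axes: x right, y up, looking along -z (the intrinsics and any distortion apply to the point x, -y, -z); pixel columns grow to the right and rows downward; lengths in mm; the calibration is good to about 2 mm. A picture is of the moment at which its call begins: read the wrist's pose just before it.
- job.hand_in(): hands the job in; it is judged then, once.
Trained networks look in a picture, given as the dict that the camera call returned (one of the last four; its "shot" number tells which), for a name from the list of things; names that differ only in an ending like _2 or _b are one class to them, and where a whole thing is asked for, a point or a joint stands for the part that bears it (a point fixed in the world has none). Each returns a list of dicts, best first, with "p" (0 to 1); they miss things now and then, are a little off and sometimes report something else, mostly with a low value. They report only what shows in the picture. A call takes as long as a camera call. They do not tell look-alikes from the thing itself.
- imaging.search_frame(query, picture): "uv" ([column, row] in pixels, amid what is visible of it).
- imaging.outline_of(query, picture): "mask" (480x640 bool, what is visible of it) and "uv" ([column, row] in pixels, amid what is visible of it).
The state is a dict: "clock": time; "joints": joint angles; "qvel": joint speeds; "joint_torque": joint torques, N m; "eef_pos": TCP position; "tcp_rot": TCP orientation; "force": force on the tool from outside, world axes, zero at the start; "moment": the same for the moment, N m; "gripper_width": finger opening in mm; "grip_force": force on a finger pad.
Only numpy, scipy, OpenCV 4.12 (cv2) and the standard library are available. Lean on these libraries where they do the work, as an engineer would, in place of code of your own. Each camera call takes 0.05 s, during which the arm holds its last target. There are 200 camera calls.

## Task

Open the filter bay of the grey water filter unit without picking anything up: press the orange snap tab fully down with a fingertip, then push the white cover off its seat, over the pressed tab and along the deck, until the bay with the blue filter is completely uncovered. Leave the cover lying flat on the unit's deck, wholly on the unit and not hanging over its far end. Never lift or tip the cover, and leave the mug, tin and salt shaker beside it where they stand.

Things in the scene. Friction and masses are not known exactly. Their poses are not given: they have to be found in the camera images.
- filter_unit: Long low grey countertop water filter unit, fixed, x = -95 to +175 mm (hose ports to +192), 112 mm wide (y), flat top ('deck') 42 mm above the worktop. Origin: on the worktop under the filter bay's centre; x axis = direction in which the cover slides off, z up. Bay opening 66 x 60 mm with a blue-pleated cartridge. Behind the seat (x = -95 to -45 mm) the deck is bare: room for a fingertip.
- deck_end (a point): Middle of the deck's far edge, 175 mm along the unit's +x from its origin, 42 mm above the worktop. Guide walls, 88 mm apart inside and 12 mm thick, run from x = -46 mm to here: beside the seat (x up to +46 mm) 14 mm above the deck with lips (80 mm apart) over the cover's side flanges, so a seated cover cannot be lifted; beyond it 9 mm above the deck, no lips.
- filter_cover: Loose white cover, 90 (x) x 84 (y) x 22 mm high, 0.1 to 0.2 kg. Origin: centre of its underside. Seated it lies over the unit's origin, axes parallel, origin 42 mm above the worktop. With the tab down it slides easily along the unit's +x on two side runners, passing over the pressed tab (its plate clears the deck by 5 mm).
- push_edge (a point): Middle of the cover's rear (-x) end face, where to push along the unit's +x. The face is 74 mm wide, upright, 5 to 22 mm above the deck; this point is 12 mm above the deck, 45 mm behind the cover's origin, and moves with the cover.
- snap_tab (a joint): Travel of the orange snap tab in m: 0 = up, its top 13 mm above the deck and its side 1 to 3 mm in front of the cover's front edge, blocking it; 0.011 = fully down, top 2 mm above the deck. The cover is free from about 0.009. It takes about 4 N to press and stays down when let go.
- tab_top (a point): Centre of the top face of the orange ribbed snap tab, 38 mm (unit x) x 40 mm (unit y); 65.5 mm along the unit's +x from its origin, 55 mm above the worktop while up. Pressed straight down. It moves with the tab.
- tomato_tin: Short food tin, 75 mm wide, 58 mm high, loose, stands to the left (+y) of the unit. Origin at the centre of its underside. To be left alone.
- salt_shaker: Clear salt shaker, 44 mm wide, 90 mm high, loose, stands to the right (-y) of the unit. Origin at the centre of its underside. To be left alone.
- mug: Green and white mug, 78 mm wide (109 mm with handle), 101 mm high, loose, stands further to the left. Origin at the centre of its underside. To be left alone.
Things that resemble listed ones, but are neither listed nor needed, are in the scene too. What is meant by the filter_cover is not pink or yellow, and is the larger of those in its own colour.

How it is judged:
By the outcome, as a careful person would: the job done as asked, in the order asked, and still so for the second after the job is handed in, with the robot touching nothing.
It also fails if it takes over 42 s, if anything falls off the work surface, if the arm or the gripper's body presses on something with over 40 N, if the wrist force passes 120 N, or if a joint passes its speed limit or range.

## Working session

There is one attempt and no reset: what is moved stays moved. The work goes in short steps, Python scripts to look and compute and a tool call to move; the robot and the scene stay as the last step left them, time stands still between calls to the robot, and variables do not carry over. Pictures are saved under pics/ and viewed, at most 10 in all, crops included, and the job is handed in when it is done.

Besides the shell and the picture viewer there is one more tool, called after ">>>" by a JSON object that holds its "method" and its "body". drive_tool: Moves the arm, as the interface text tells. Its arguments: {"type":"object","properties":{"deltas":{"type":"array"},"grip_force":{"type":"number"}},"required":["deltas"]}

```bash
mkdir -p pics; cat > h.py <<'E'
import numpy as np, cv2
from workcell import telemetry, imaging, job
from scipy.spatial.transform import Rotation as R
def campose(p):
    if "pose" in p: return np.array(p["pose"])
    s=p["st"]; T=np.eye(4); T[:3,:3]=R.from_quat(s["tcp_rot"]).as_matrix(); T[:3,3]=s["eef_pos"]
    return T@np.array(p["mount"])
def cap(n):
    s=telemetry.get_state(); p=imaging.capture(n); p["st"]=s; return p
def cloud(p):
    K=np.array(p["K"]); d=p["depth"]; v,u=np.mgrid[:480,:640]
    c=np.stack([(u-K[0,2])/K[0,0]*d,-(v-K[1,2])/K[1,1]*d,-d,np.ones_like(d)],-1)
    w=(c@campose(p).T)[...,:3]; w[d==0]=np.nan; return w
def save(p,n): cv2.imwrite("pics/"+n,p["color"][...,::-1])
E
python3 - <<'E'
from h import *
for n in ["top","side"]:
    p=cap(n); save(p,n+".png"); W=cloud(p); print(n,campose(p)[:3,3].round(), [k for k in p if k not in("color","depth")])
    for q in ["filter_unit","filter_cover","snap_tab","tomato_tin","salt_shaker","mug"]:
        for r in imaging.outline_of(q,p)[:3]:
            w=W[r["mask"]]; w=w[~np.isnan(w[:,0])]
            print(q,round(r["p"],2),np.round(r["uv"]),r["mask"].sum(),np.median(w,0).round(),np.percentile(w[:,2],[5,95]).round()) if len(w) else print(q,r["p"])
E
```

```text
top [ 416.   -5. 1281.] ['K', 'pose', 'shot', 'st']
filter_unit 0.69 [364. 215.] 4879 [ 618. -137.   43.] [26. 58.]
filter_cover 0.83 [375. 241.] 1414 [ 549. -148.   64.] [55. 68.]
filter_cover 0.8 [442. 306.] 1448 [ 408. -303.   22.] [10. 26.]
filter_cover 0.71 [359. 321.] 666 [ 376. -120.   15.] [ 6. 19.]
snap_tab 0.85 [368. 216.] 308 [ 615. -137.   55.] [49. 59.]
tomato_tin 0.92 [321. 255.] 895 [519. -26.  55.] [49. 59.]
salt_shaker 0.73 [424. 197.] 337 [ 643. -262.   78.] [29. 90.]
mug 0.97 [173. 226.] 1484 [597. 298.  43.] [  5. 100.]
side [ 262. -662.  541.] ['K', 'pose', 'shot', 'st']
filter_unit 0.66 [393. 303.] 8294 [ 584. -176.   41.] [11. 55.]
filter_unit 0.24 [366. 290.] 2199 [ 542. -157.   63.] [50. 65.]
filter_cover 0.71 [368. 287.] 2181 [ 543. -157.   63.] [51. 65.]
filter_cover 0.63 [431. 399.] 1757 [ 550. -337.   14.] [ 4. 15.]
filter_cover 0.63 [258. 329.] 1278 [ 372. -128.   14.] [ 1. 16.]
snap_tab 0.64 [403. 275.] 352 [ 618. -144.   54.] [45. 56.]
tomato_tin 0.81 [321. 259.] 1711 [511. -43.  52.] [ 8. 56.]
salt_shaker 0.73 [467. 329.] 1394 [ 639. -280.   50.] [ 8. 87.]
mug 0.64 [298. 172.] 1838 [588. 269.  63.] [ 6. 98.]
```

View pics/top.png

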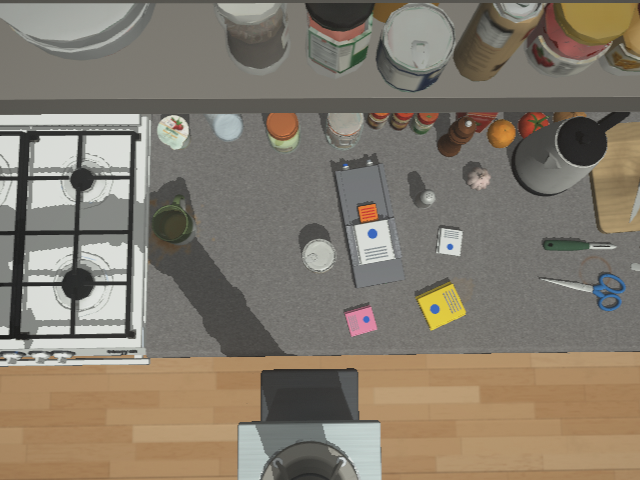

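```bash
python3 - <<'E'
from h import *
p=cap("top"); W=cloud(p)
best=lambda q:imaging.outline_of(q,p)[0]["mask"]
for q,zl,zh in [("filter_cover",60,70),("snap_tab",50,60),("filter_unit",35,70)]:
    m=best(q)&(W[...,2]>zl)&(W[...,2]<zh)
    r=cv2.minAreaRect(W[m][:,:2].astype(np.float32)); print(q,m.sum(),np.round(r[0],1),np.round(r[1],1),round(r[2],1),W[m].mean(0).round(1))
p=cap("side"); W=cloud(p)
for q,zl,zh in [("filter_cover",60,70),("snap_tab",50,60)]:
    m=best(q)&(W[...,2]>zl)&(W[...,2]<zh)
    r=cv2.minAreaRect(W[m][:,:2].astype(np.float32)); print(q,m.sum(),np.round(r[0],1),np.round(r[1],1),round(r[2],1),W[m].mean(0).round(1))
s=telemetry.get_state(); print(s["tcp_rot"],s["force"],R.from_quat(s["tcp_rot"]).as_matrix().round(2))
E
```

```text
filter_cover 0 [0. 0.] [0. 0.] 0.0 [nan nan nan]
snap_tab 284 [ 614.3 -137.7] [40.5 40.6] 10.7 [ 614.8 -137.1   55.1]
filter_unit 4464 [ 592.3 -141.7] [273.6 112.8] 9.6 [ 600.3 -139.9   46. ]
filter_cover 0 [0. 0.] [0. 0.] 0.0 [nan nan nan]
snap_tab 305 [ 617.3 -137.8] [35.4 39.2] 10.1 [ 617.2 -140.2   54.3]
[1.17594967e-01 9.93061640e-01 5.96663062e-05 5.95104413e-06] [-0.0714805  -0.52454593 -0.55776228] [[-0.97  0.23  0.  ]
 [ 0.23  0.97  0.  ]
 [ 0.    0.   -1.  ]]<stdin>:6: RuntimeWarning: Mean of empty slice.
  ret = um.true_divide(
<stdin>:10: RuntimeWarning: Mean of empty slice.
```

View pics/side.png

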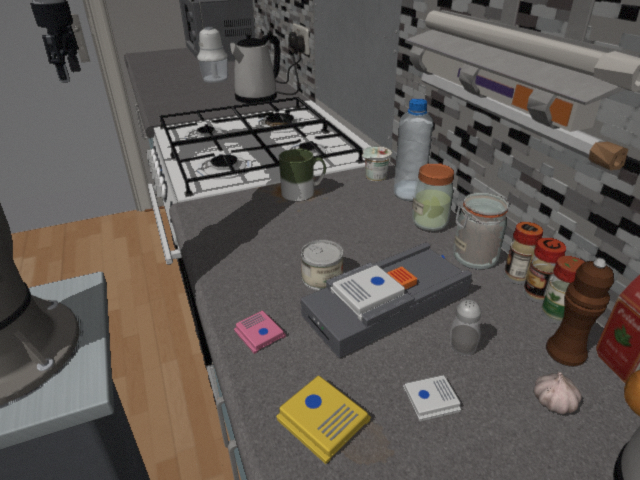

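The unit runs away from the robot with a yaw of about 9.7°. The cover is at top pixel (375,241), the tab at (368,213), the tin at (318,255) and the shaker at (427,198). The small white, pink and yellow boxes lie on the worktop, so they are decoys. Tab centre is about (615.5,-137.7,55), which puts the unit origin near (551,-149). Before moving I'll check the overhead shelf for clearance.

```bash
python3 - <<'E'
from h import *
p=cap("top"); W=cloud(p)
for z0,z1 in [(120,250),(250,500),(500,900)]:
    m=(W[...,2]>z0)&(W[...,2]<z1)&(W[...,0]>400)&(abs(W[...,1])<500)
    print(z0,m.sum(),np.percentile(W[m],[1,50],axis=0).round() if m.sum() else "")
E
```

```text
120 2327 [[ 688. -499.  120.]
 [ 795.  -69.  128.]]
250 0 
500 72141 [[ 641. -362.  645.]
 [ 669.  -16.  692.]]
```

>>> {"method": "drive_tool", "body": {"deltas": [[0,0,-7.8,23.2,-38.5,0,0],[0,0,-7.8,23.2,-38.5,0,0],[0,0,-7.8,23.2,-38.5,0,0],[0,0,-7.8,23.2,-38.5,0,0],[0,0,-7.8,23.2,-38.5,0,0],[0,0,-7.8,23.2,-38.5,0,0],[0,0,-7.8,23.2,-38.5,0,0],[0,0,-7.8,23.2,-38.5,0,0],[0,0,-7.8,23.2,-38.5,0,0],[0,0,-7.8,23.2,-38.5,0,0],[0,0,-7.8,23.2,-38.5,0,0],[0,0,-7.8,23.2,-38.5,0,0],[0,0,-7.8,23.2,-38.5,0,0],[0,0,-7.8,23.2,-38.5,0,0],[0,0,-7.8,23.2,-38.5,0,0],[0,0,-7.8,23.2,-38.5,0,0],[0,0,-7.8,23.2,-38.5,0,0],[0,0,-7.8,23.2,-38.5,0,0],[0,0,-7.8,23.2,-38.5,0,0],[0,0,-7.8,23.2,-38.5,0,0]]}}

```text
clock: 3.6
eef_pos: [616.8, -138.8, 231.4]
tcp_rot: [0.996, 0.09, 0.0, -0.0]
force: [-0.1, 0.5, 0.4]
gripper_width: -0.3
grip_force: 0.0
```

```bash
python3 - <<'E'
from h import *
s=telemetry.get_state(); print(s["clock"],s["eef_pos"],s["tcp_rot"],s["joints"],s["gripper_width"],s["force"])
p=cap("wrist"); save(p,"w1.png"); W=cloud(p)
for q in ["filter_cover","snap_tab"]:
    for r in imaging.outline_of(q,p)[:2]:
        w=W[r["mask"]]; w=w[~np.isnan(w[:,0])]; zm=np.percentile(w[:,2],80); w=w[abs(w[:,2]-zm)<5]
        b=cv2.minAreaRect(w[:,:2].astype(np.float32)); print(q,r["p"],r["uv"],zm,b)
E
```

```text
3.6 [ 616.76984884 -138.79406013  231.38503797] [ 9.95974975e-01  8.96314553e-02  2.13389639e-04 -8.16637854e-05] [-0.44939316  0.49245897  0.85848999  1.59817405 -0.38964474  1.23102653
 -0.90929823] -0.34133215052442406 [-0.11247275  0.45041735  0.3798705 ]
filter_cover 0.95 [309.7, 267.7] 64.95040407431588 ((549.4508666992188, -147.02017211914062), (89.45184326171875, 74.1556625366211), 9.721365928649902)
filter_cover 0.86 [471.2, 288.7] 15.346332352469858 ((552.7304077148438, -329.7677917480469), (49.70962142944336, 59.58912658691406), 81.28326416015625)
snap_tab 0.6 [307.6, 213.4] 56.144795520854494 ((614.8255615234375, -136.674560546875), (37.70362854003906, 40.046600341796875), 9.898555755615234)
```

View pics/w1.png

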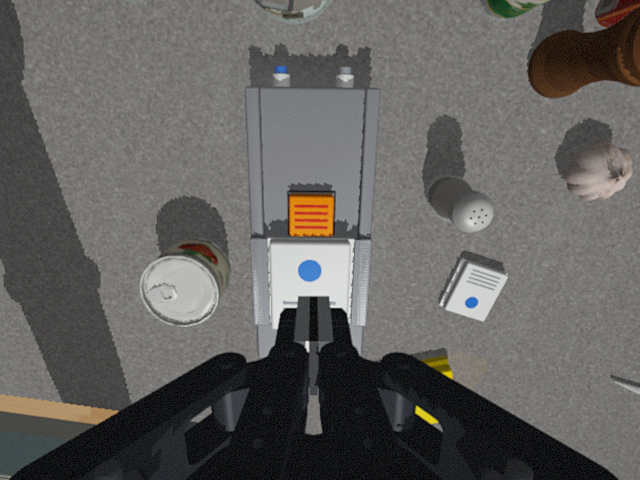

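The wrist picture shows the seated cover at (310,270), the raised tab at (311,213) and the walls at x≈255 and 365. The tip is over the tab, so I'll go down.

>>> {"method": "drive_tool", "body": {"deltas": [[0,0,-0.5,-0.5,2.3,-40,0],[0,0,0,0,0,-40,0],[0,0,0,0,0,-40,0],[0,0,0,0,0,-35,0],[0,0,0,0,0,-15,0],[0,0,0,0,0,0,0]]}}

```text
clock: 4.5
eef_pos: [615.0, -134.6, 61.0]
tcp_rot: [0.996, 0.088, -0.001, -0.0]
force: [0.9, 0.0, 0.8]
gripper_width: 0.2
grip_force: 0.0
```

>>> {"method": "drive_tool", "body": {"deltas": [[0,0,0,0,0,-4,0],[0,0,0,0,0,-4,0],[0,0,0,0,0,-4,0],[0,0,0,0,0,-2,0],[0,0,0,0,0,0,0]]}}

```text
clock: 5.12
eef_pos: [616.4, -135.8, 47.8]
tcp_rot: [0.996, 0.087, 0.001, 0.0]
force: [1.2, 0.3, 3.7]
gripper_width: -0.1
grip_force: 1.5
```

>>> {"method": "drive_tool", "body": {"deltas": [[0,0,0,0,0,-2,0],[0,0,0,0,0,-1.5,0],[0,0,0,0,0,-1,0],[0,0,0,0,0,0,0]]}}

```text
clock: 5.62
eef_pos: [616.4, -135.9, 44.1]
tcp_rot: [0.996, 0.087, 0.001, 0.0]
force: [0.8, 0.3, 10.3]
gripper_width: 0.2
grip_force: 4.8
```

>>> {"method": "drive_tool", "body": {"deltas": [[0,0,0,0,0,-1,0],[0,0,0,0,0,-0.5,0],[0,0,0,0,0,0,0]]}}

```text
clock: 6.0
eef_pos: [616.4, -135.9, 44.0]
tcp_rot: [0.996, 0.087, 0.001, -0.0]
force: [-1.2, 2.0, 17.3]
gripper_width: -0.1
grip_force: 9.1
```

Force climbs at z=44.0 with no further travel, so the tab is on its stop. I'll lift, move behind the cover and check.

>>> {"method": "drive_tool", "body": {"deltas": [[0,0,0,0,0,8,0],[0,0,0,0,0,40,0],[0,0,0,0,0,30,0],[0,0,0,-35,-6.1,0,0],[0,0,0,-35,-6.1,0,0],[0,0,0,-35,-6.1,0,0],[0,0,0,-35,-6,0,0],[0,0,0,0,0,0,0]]}}

```text
clock: 7.0
eef_pos: [470.7, -160.0, 118.1]
tcp_rot: [0.996, 0.086, -0.002, -0.001]
force: [-0.1, 0.5, -0.2]
gripper_width: 0.1
grip_force: 0.0
```

```bash
python3 - <<'E'
from h import *
s=telemetry.get_state(); print(s["clock"],s["eef_pos"],s["force"])
p=cap("wrist"); save(p,"w2.png"); W=cloud(p)
for q in ["filter_cover","snap_tab"]:
    for r in imaging.outline_of(q,p)[:2]:
        w=W[r["mask"]]; w=w[~np.isnan(w[:,0])]; zm=np.percentile(w[:,2],80); w=w[abs(w[:,2]-zm)<5]
        b=cv2.minAreaRect(w[:,:2].astype(np.float32)); print(q,r["p"],r["uv"],zm,b)
E
```

```text
7.0 [ 470.73391882 -159.98255947  118.07121668] [-0.13727817  0.50646031 -0.1690577 ]
filter_cover 0.97 [579.4, 158.7] 15.373917936864649 ((552.6287841796875, -329.73822021484375), (50.676513671875, 59.496337890625), 81.68230438232422)
filter_cover 0.77 [485.1, 333.6] 22.78036544311062 ((406.17144775390625, -302.6873779296875), (75.03309631347656, 90.09716033935547), 23.023221969604492)
snap_tab 0.68 [314.3, 9.8] 45.259347977468416 ((602.3697509765625, -138.59188842773438), (10.890461921691895, 40.10811996459961), 9.879677772521973)
```

View pics/w2.png

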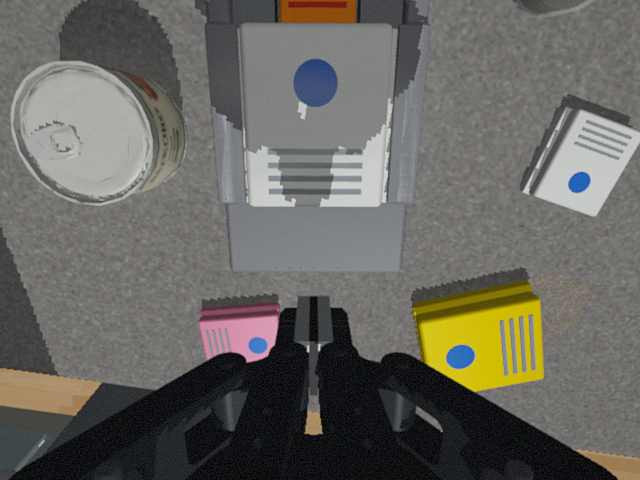

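The tab measures z≈45, so it's down; it shows at (316,8). The cover is still seated, with its rear edge at row 207 and bare deck behind it. Now I'll go down behind it.

>>> {"method": "drive_tool", "body": {"deltas": [[0,0,0,0,0,0,0],[0,0,0,0,0,-30,0],[0,0,0,0,0,-25,0],[0,0,0,0,0,-6,0],[0,0,0,0,0,0,0]]}}

```text
clock: 7.78
eef_pos: [475.6, -160.2, 58.4]
tcp_rot: [0.996, 0.087, -0.0, 0.0]
force: [-1.1, 0.4, -0.1]
gripper_width: 0.0
grip_force: 0.0
```

>>> {"method": "drive_tool", "body": {"deltas": [[0,0,0,0,0,-5,0],[0,0,0,4.9,0.9,0,0],[0,0,0,4.9,0.8,0,0],[0,0,0,4.9,0.9,0,0],[0,0,0,4.9,0.8,0,0],[0,0,0,4.9,0.9,0,0],[0,0,0,4.9,0.8,0,0],[0,0,0,4.9,0.9,0,0],[0,0,0,4.9,0.8,0,0]]}}

```text
clock: 8.9
eef_pos: [515.0, -153.0, 53.3]
tcp_rot: [0.996, 0.087, 0.0, 0.0]
force: [-1.1, -1.0, 0.0]
gripper_width: -0.1
grip_force: 0.7
```

>>> {"method": "drive_tool", "body": {"deltas": [[0,0,0,4.9,0.9,0,0],[0,0,0,4.9,0.8,0,0],[0,0,0,4.9,0.9,0,0],[0,0,0,4.9,0.8,0,0],[0,0,0,0,0,0,0]]}}

```text
clock: 9.52
eef_pos: [535.0, -149.6, 53.4]
tcp_rot: [0.996, 0.087, 0.001, 0.0]
force: [-0.3, -0.2, -0.4]
gripper_width: 0.0
grip_force: 0.0
```

>>> {"method": "drive_tool", "body": {"deltas": [[0,0,0,4.9,0.9,0,0],[0,0,0,4.9,0.8,0,0],[0,0,0,4.9,0.9,0,0],[0,0,0,4.9,0.8,0,0],[0,0,0,4.9,0.9,0,0],[0,0,0,4.9,0.8,0,0],[0,0,0,4.9,0.9,0,0],[0,0,0,4.9,0.8,0,0],[0,0,0,4.9,0.9,0,0],[0,0,0,4.9,0.8,0,0],[0,0,0,3,0.5,0,0],[0,0,0,1.5,0.3,0,0],[0,0,0,0,0,0,0]]}}

```text
clock: 11.15
eef_pos: [587.9, -140.4, 53.3]
tcp_rot: [0.996, 0.087, 0.0, 0.0]
force: [-1.5, -0.5, 1.6]
gripper_width: -0.2
grip_force: 0.8
```

```bash
python3 - <<'E'
from h import *
p=cap("wrist"); save(p,"w3.png"); W=cloud(p)
e=np.array([.9856,.1693]); n=np.array([-.1693,.9856]); o=np.array([550,-147.5])
for r in imaging.outline_of("filter_cover",p)[:3]:
    w=W[r["mask"]]; w=w[~np.isnan(w[:,0])]; zm=np.median(w[:,2]); w=w[abs(w[:,2]-zm)<5]
    b=cv2.minAreaRect(w[:,:2].astype(np.float32)); x=(w[:,:2]-o)@e;y=(w[:,:2]-o)@n; print(r["p"],r["uv"],zm,b,np.percentile(x,[.5,99.5]),np.percentile(y,[.5,99.5]))
E
```

```text
0.95 [311.3, 171.0] 64.41443157812655 ((641.4232788085938, -130.27223205566406), (90.79082489013672, 74.71354675292969), 9.93576717376709) [ 50.01966883 137.80078345] [-34.62175825  37.51711754]
0.8 [598.8, 373.6] 14.437443536516895 ((553.1212768554688, -329.1438293457031), (50.22206115722656, 59.69740676879883), 81.9749755859375) [-59.69487625   6.17126452] [-197.35325143 -149.16258854]
0.64 [595.5, 213.4] 41.75971141031323 ((650.5911865234375, -256.2757568359375), (20.116130828857422, 41.25673294067383), 84.9350814819336) [59.42473181 98.08129703] [-136.65501133 -114.48905616]
```

View pics/w3.png

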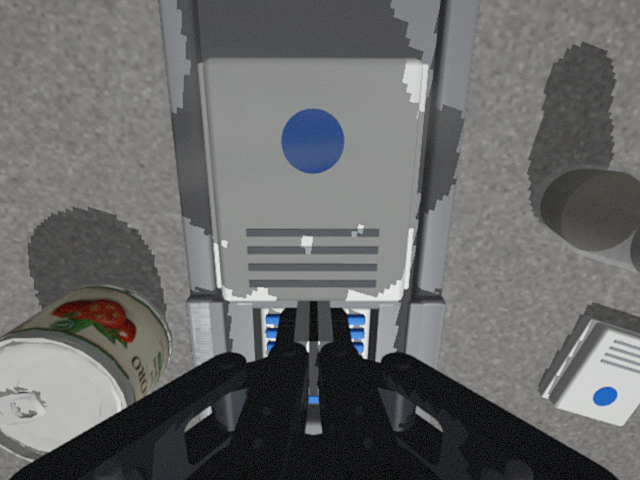

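The cover lies flat at unit x ≈ 49 to 138 mm (bay edge at +33, deck end at +175), and the blue bay shows behind it at (315,330). I'll back off and lift.

>>> {"method": "drive_tool", "body": {"deltas": [[0,0,0,-10,-1.7,0,0],[0,0,0,-10,-1.7,0,0],[0,0,0,0,0,20,0],[0,0,0,0,0,50,0],[0,0,0,0,0,60,0],[0,0,0,-40,-7,40,0],[0,0,0,-40,-7,0,0],[0,0,0,0,0,0,0]]}}

```text
clock: 12.25
eef_pos: [485.3, -159.2, 224.9]
tcp_rot: [0.996, 0.085, 0.001, -0.001]
force: [0.5, 0.6, -0.0]
gripper_width: -0.2
grip_force: 0.0
```

```bash
python3 - <<'E'
from h import *
p=cap("wrist"); save(p,"w4.png"); W=cloud(p)
e=np.array([.9856,.1693]); o=np.array([550,-147.5])
for q in ["filter_cover","tomato_tin","salt_shaker"]:
  for r in imaging.outline_of(q,p)[:1]:
    w=W[r["mask"]]; w=w[~np.isnan(w[:,0])]; zm=np.median(w[:,2]); w=w[abs(w[:,2]-zm)<5]
    x=(w[:,:2]-o)@e; print(q,r["p"],r["uv"],zm,np.median(w,0),np.percentile(x,[.5,99.5]))
E
```

```text
filter_cover 0.86 [258.8, 293.4] 15.373208992225415 [ 377.43280097 -118.20826312   15.57209016] [-194.67396704 -141.29158285]
tomato_tin 0.96 [168.8, 144.2] 55.234229387534015 [521.1252659  -25.04713747  55.43091801] [-44.65779038  26.65957687]
salt_shaker 0.63 [488.9, 39.0] 77.90852637919974 [ 639.79580334 -256.65164578   79.66221068] [58.8490449  91.92701214]
```

View pics/w4.png

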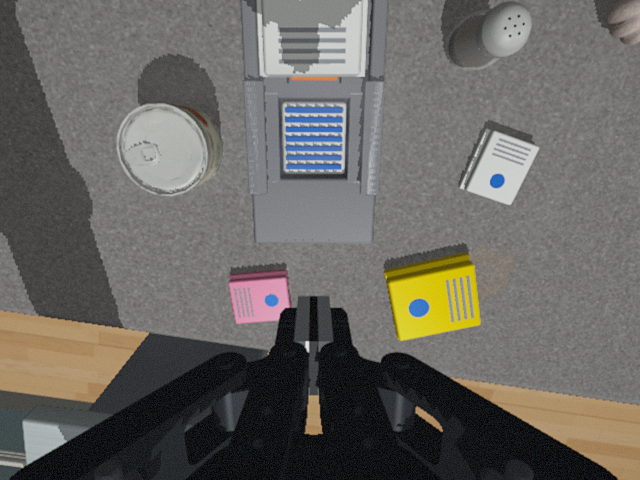

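The bay is completely open: the blue cartridge shows at (313,138), and the cover's rear edge is at row 77, past the bay. The tin and shaker haven't moved, and the arm is clear of everything.

```bash
python3 -c "
from workcell import job; print(job.hand_in())"
```

```text
the job is handed in; nothing more can be done
None
```

I pressed the tab fully down and pushed the cover along the deck until the filter bay was completely open. The cover lies flat and wholly on the unit, about 37 mm short of its far end. The mug, tin and salt shaker were left alone, and the job was handed in after about 12 s of the 42 s allowed.

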